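# Put a slab divider away in the narrowest slot that takes it

### The job

Lift the middle slab divider out of the draining stand and put it away in the slotted rack: set its blade down on the narrowest slot first, then try slot after slot towards the wide end, skipping none, until the first one lets the blade in, and leave it there, fully home with its flange flat on the rack. Press only gently on slots that refuse it, lower it in rather than dropping it, and leave the other two dividers, the bowls and the spatula alone.

Things in the scene. Friction and masses are not known exactly. Their poses are not given: they have to be found in the camera images.
- grip_a (a point): slab divider, one of three alike from above: grey plastic rib 60 mm long (x), 16 mm across (y), 44 mm high, on a 70 x 36 mm flange 8 mm thick, with a steel blade 60 mm long reaching 40 mm below the flange; all on one centre line. 0.15 kg. The point is the rib's centre: 30 mm above the flange's underside, 22 mm below the rib's top, 70 mm above the blade's lower edge; z up.
- divider_a: the divider of grip_a; this origin is the centre of its blade's lower edge. Its blade is 7, 11 or 15 mm thick (the three differ), hidden while it hangs in the stand; which divider hangs in which bay is mixed, and the blade's thickness has to be felt out at the rack.
- grip_b (a point): slab divider, one of three alike from above: grey plastic rib 60 mm long (x), 16 mm across (y), 44 mm high, on a 70 x 36 mm flange 8 mm thick, with a steel blade 60 mm long reaching 40 mm below the flange; all on one centre line. 0.15 kg. The point is the rib's centre: 30 mm above the flange's underside, 22 mm below the rib's top, 70 mm above the blade's lower edge; z up.
- divider_b: the divider of grip_b; this origin is the centre of its blade's lower edge. Its blade is 7, 11 or 15 mm thick (the three differ), hidden while it hangs in the stand; which divider hangs in which bay is mixed, and the blade's thickness has to be felt out at the rack.
- grip_c (a point): slab divider, one of three alike from above: grey plastic rib 60 mm long (x), 16 mm across (y), 44 mm high, on a 70 x 36 mm flange 8 mm thick, with a steel blade 60 mm long reaching 40 mm below the flange; all on one centre line. 0.15 kg. The point is the rib's centre: 30 mm above the flange's underside, 22 mm below the rib's top, 70 mm above the blade's lower edge; z up.
- divider_c: the divider of grip_c; this origin is the centre of its blade's lower edge. Its blade is 7, 11 or 15 mm thick (the three differ), hidden while it hangs in the stand; which divider hangs in which bay is mixed, and the blade's thickness has to be felt out at the rack.
- slot1 (a point): slot 1 of 4 in the rack, counted from the narrow end: 5 mm wide along its y, 66 mm long along its x, straight through the rack; the point is the centre of its mouth, level with the rack's flat top, mouth edges bevelled 1 mm; z is up. Narrower than every blade.
- slot2 (a point): slot 2 of 4 in the rack, counted from the narrow end: 9 mm wide along its y, 66 mm long along its x, straight through the rack; the point is the centre of its mouth, level with the rack's flat top, mouth edges bevelled 1 mm; z is up. A blade 2 mm thinner than the slot fits it snugly.
- slot3 (a point): slot 3 of 4 in the rack, counted from the narrow end: 13 mm wide along its y, 66 mm long along its x, straight through the rack; the point is the centre of its mouth, level with the rack's flat top, mouth edges bevelled 1 mm; z is up. A blade 2 mm thinner than the slot fits it snugly.
- slot4 (a point): slot 4 of 4 in the rack, counted from the narrow end: 17 mm wide along its y, 66 mm long along its x, straight through the rack; the point is the centre of its mouth, level with the rack's flat top, mouth edges bevelled 1 mm; z is up. A blade 2 mm thinner than the slot fits it snugly. The widest slot takes every blade.
- rack: white plastic slotted block fixed to the bench, 96 mm (x) x 172 mm (y) x 55 mm high, origin under its centre. Its four slots lie side by side 40 mm apart along y, widening from 5 mm (-y end) to 17 mm (+y end). A divider fully home rests with its flange flat on the rack's top.
- stand: aluminium draining stand fixed to the bench, 262 mm (x) x 76 mm (y) x 50 mm high, origin under its centre. Three roomy bays (68 x 20 mm) end to end along x, 85 mm apart, each with a divider hanging in it by its flange with several mm of play; the blades run along the stand's x.
- middle_bay (a point): centre of the mouth of the stand's middle bay, level with the stand's top (50 mm up): the divider hanging here is the one to put away.
- almond_bowl: loose steel bowl of sliced almonds, 110 mm across, 55 mm high, origin under its centre; a bystander.
- fruit_bowl: loose steel bowl of candied fruit, 110 mm across, 55 mm high, origin under its centre; a bystander.
- spatula: loose spatula lying on the bench; a bystander.
There are look-alikes about, which are no part of the job. Leave any green look-alike of the divider_a alone. Of the things shaped like the rack, the white one is meant.

How it is judged:
By the outcome, as a careful person would: the job done as asked, in the order asked, and still so for the second after the job is handed in, with the robot touching nothing.
It also fails if it takes over 67 s, if anything falls off the work surface, if the arm or the gripper's body presses on something with over 40 N, if the wrist force passes 120 N, or if a joint passes its speed limit or range.

### The arm

A 6-joint arm with a two-finger parallel gripper is mounted at the origin on the work surface. World frame = base frame: x ahead of the robot, y to its left, z up, the work surface at z = 0. Lengths are in mm, angles in rad, forces in N, time in s.
With the tool pointing down it reaches from about 275 to 825 mm from the base axis. Payload 4.9 kg.
Tool frame: the origin (TCP) lies at the very end of the fingers, on their centre line; the grasp point (between the pads) lies 19 mm behind it; z points along the fingers, y is the line along which they close (so a half turn about z gives the same grasp; the last joint's range is limited). The gripper opens to 85 mm and grips with 20 to 120 N. Pads are 22 mm wide; open, the fingers measure 114 mm over their backs; the gripper's body (76 mm by 85 mm) begins 54 mm behind the grasp point. The pads swing forward as they close: fully open they stand 13 mm farther back than shut.
Start: joints at [-0.134, 0.326, -0.193, 1.052, 0, 1.437], TCP at [550.017, 0.009, 231.281] pointing down, gripper open.
Joint ranges: [-2.65, 2.65], [-0.97, 1.79], [-1.3, 1.35], [-1.93, 2.1], [-1.47, 1.37], [-3.14, 3.14]. Speed limits (rad/s): [2.57, 2.57, 3.14, 3.14, 3.14, 3.14].

### API

Orientations are given as [roll, pitch, yaw] about the fixed x, y, z axes, in that order (R = Rz(yaw) Ry(pitch) Rx(roll)).
In Python, from bench import bot, solve_ik, imaging gives the robot as it stands. Calls block until the motion is done:
- bot.move_ptp(position, orientation): joint-space move of the TCP to a pose.
- bot.movel(position, rot=None, max_speed=150, threshold=None): straight line of the TCP; rot=None keeps the orientation; max_speed is the mean speed in mm/s. With threshold (N) it stops when the force on the tool has changed by that much, and returns True; else False.
- bot.move_j(angles): joint-space move.
- bot.grip(opening, effort=None): opening from 0.0 (shut) to 1.0 (fully open); effort is the grip in N (None keeps the last); returns when the fingers have stopped.
- bot.dwell(seconds).
- solve_ik(position, orientation): joint angles nearest the present ones, or None.
- bot.get_state(): the state.
- imaging.capture(name): name is "scene" or "side" or "wrist"; returns the picture (384x512x3 uint8, blue, green, red); there is no depth.
- imaging.camera_model(name): a dict with "K" (3x3 intrinsics, pixels), "position" and "rotation" of the camera in the world. Camera axes: x right, y up, looking along -z (the intrinsics and any distortion apply to the point x, -y, -z); pixel columns grow to the right and rows downward; lengths in mm; the calibration is good to about 2 mm. The wrist camera is an equidistant fisheye: a pixel r from the principal point sees the ray r / f radians off the axis. A picture is of the moment at which its call begins: read the wrist's pose just before it. camera_model takes no time and is no camera call; for the wrist camera it gives the pose at the moment of the call.
A pose or a line that the arm cannot do raises bot.IKError and nothing moves.
- bot.sign_off(): hands the job in; it is judged then, once.
The state is a dict: "t": time; "qpos": joint angles; "joint_velocities": joint speeds; "effort": joint torques, N m; "tcp_pos": TCP position; "orientation": TCP orientation; "contact_force": force on the tool from outside, world axes, zero at the start; "wrist_torque": the same for the moment, N m; "opening": opening from 0.0 (shut) to 1.0 (fully open); "gripper_force": force on a finger pad.
Only numpy, scipy, OpenCV 4.12 (cv2) and the standard library are available. Lean on these libraries where they do the work, as an engineer would, in place of code of your own. Each camera call takes 0.05 s, during which the arm holds its last target. There are 200 camera calls.

## Working session

There is one attempt and no reset: what is moved stays moved. The work goes in short steps, each a Python script; the robot and the scene stay as the last script left them, time stands still between calls to the robot, and variables do not carry over. Pictures are saved under pics/ and viewed, at most 10 in all, crops included, and the job is handed in when it is done.

```bash
ls; mkdir -p pics; python3 - <<'E'
from bench import bot, imaging
import cv2, numpy as np
a=imaging.capture("scene");b=imaging.capture("side")
cv2.imwrite("pics/scene.png",a);cv2.imwrite("pics/side.png",b)
c=imaging.capture("wrist");cv2.imwrite("pics/wrist.png",c)
for n in ("scene","side","wrist"):
    m=imaging.camera_model(n);print(n,{k:(np.round(v,3).tolist() if not isinstance(v,str) else v) for k,v in m.items()})
print(bot.get_state())
E
```

```text
pics
scene {'K': [[484.256, 0.0, 252.66], [0.0, 484.256, 197.471], [0.0, 0.0, 1.0]], 'position': [1391.185, -246.362, 1502.684], 'rotation': [0.553, 0.009, 1.301]}
side {'K': [[382.481, 0.0, 257.94], [0.0, 382.481, 194.823], [0.0, 0.0, 1.0]], 'position': [225.638, -942.553, 842.11], 'rotation': [0.927, 0.004, -0.306]}
wrist {'K': [[297.319, 0.0, 250.451], [0.0, 297.319, 194.046], [0.0, 0.0, 1.0]], 'position': [549.952, 76.829, 372.604], 'rotation': [-0.302, 0.0, 0.0]}
{'t': 0.15, 'qpos': array([-1.34207005e-01,  3.26814578e-01, -1.93343780e-01,  1.05198518e+00,
       -1.47586142e-05,  1.43658826e+00]), 'joint_velocities': array([-2.32357348e-04, -1.89888295e-03,  4.18871674e-03, -3.22256763e-04,
        3.19565002e-04,  6.89174098e-05]), 'effort': array([ 1.04211274e-03, -4.43704247e+01,  2.62664723e+01,  1.04285317e-02,
       -1.23322516e-04, -3.51401161e-05]), 'tcp_pos': array([5.49566392e+02, 6.16229841e-02, 2.30663358e+02]), 'orientation': array([-3.14025558e+00, -1.65638541e-04,  1.57079728e+00]), 'contact_force': array([-0.68789912,  0.75108223, -0.04876569]), 'wrist_torque': array([ 0.0415003 ,  0.03921647, -0.01464806]), 'gripper_force': 0.0, 'opening': 0.9973652291006482}
```

View pics/scene.png

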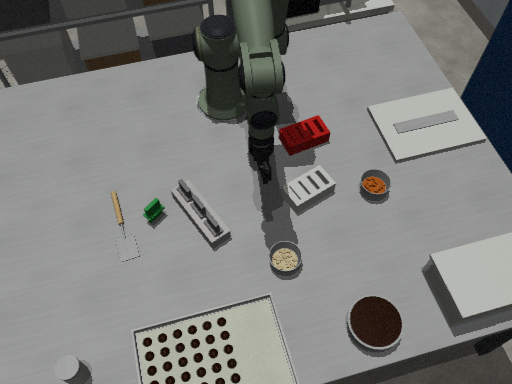

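View pics/side.png

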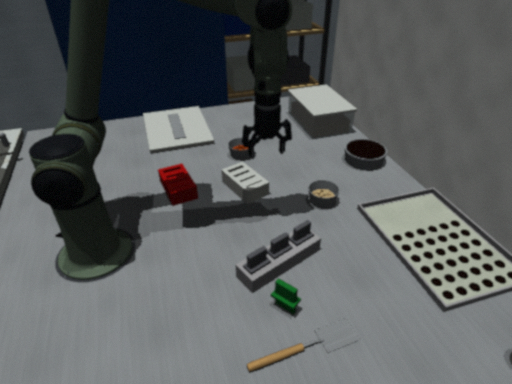

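Scene picture: the stand with three grey dividers is at about (200,210), its middle one at about (199,208). The green look-alike is at (153,210). There are two racks, white at (311,187) and red at (304,135), and the white one is meant. The bowls are at (375,184) and (285,258), and the spatula is at (122,225). In the side picture the middle divider is at (280,243) and the white rack at (245,181).

```bash
cat > h.py <<'E'
import numpy as np, cv2
from scipy.spatial.transform import Rotation as Rot
from bench import bot, solve_ik, imaging
def rays(m,uv,fish=False):
    K=np.array(m["K"]);uv=np.atleast_2d(uv).astype(float)
    x=(uv-K[:2,2])/K[0,0]
    if fish:
        r=np.linalg.norm(x,axis=1)+1e-12
        d=np.c_[x*(np.sin(r)/r)[:,None],np.cos(r)]
    else: d=np.c_[x,np.ones(len(x))]
    d=d*[1,-1,-1]
    return Rot.from_euler("xyz",m["rotation"]).apply(d)
def plane(m,uv,z,fish=False):
    d=rays(m,uv,fish);p=np.array(m["position"])
    return p+d*((z-p[2])/d[:,2])[:,None]
def project(m,P,fish=False):
    K=np.array(m["K"]);v=Rot.from_euler("xyz",m["rotation"]).inv().apply(np.atleast_2d(P)-m["position"])*[1,-1,-1]
    if fish:
        r=np.linalg.norm(v[:,:2],axis=1);x=v[:,:2]*(np.arctan2(r,v[:,2])/r)[:,None]
    else: x=v[:,:2]/v[:,2:]
    return x*K[0,0]+K[:2,2]
E
python3 - <<'E'
from h import *
m=imaging.camera_model("scene");s=imaging.camera_model("side")
np.set_printoptions(precision=1,suppress=True)
print("stand top corners",plane(m,[[172,191],[180,182],[230,234],[213,243]],50))
print("divider tops",plane(m,[[184,187],[198,207],[212,226]],86+0))
print("rack tops",plane(m,[[287,181],[322,167],[334,181],[299,200]],55))
print("side stand div",plane(s,[[257,252],[280,238],[302,226]],94))
print("side rack",plane(s,[[223,170],[245,163],[268,182],[246,190]],55))
a=cv2.imread("pics/scene.png");b=cv2.imread("pics/side.png");c=cv2.imread("pics/wrist.png")
A=cv2.resize(a[110:260,110:360],None,fx=3,fy=3,interpolation=cv2.INTER_CUBIC)
cv2.imwrite("pics/crop1.png",A)
E
```

```text
stand top corners [[ 419.2 -289.8   50. ]
 [ 389.2 -255.    50. ]
 [ 642.1 -132.6   50. ]
 [ 659.5 -195.4   50. ]]
divider tops [[ 438.4 -245.3   86. ]
 [ 531.1 -215.2   86. ]
 [ 615.5 -185.7   86. ]]
rack tops [[493.1 115.6  55. ]
 [469.4 257.   55. ]
 [538.9 277.5  55. ]
 [580.6 131.9  55. ]]
side stand div [[ 442.5 -237.3   94. ]
 [ 521.  -204.7   94. ]
 [ 600.1 -176.5   94. ]]
side rack [[460.3 246.5  55. ]
 [552.5 268.4  55. ]
 [595.8 120.2  55. ]
 [507.2  97.7  55. ]]
```

View pics/crop1.png

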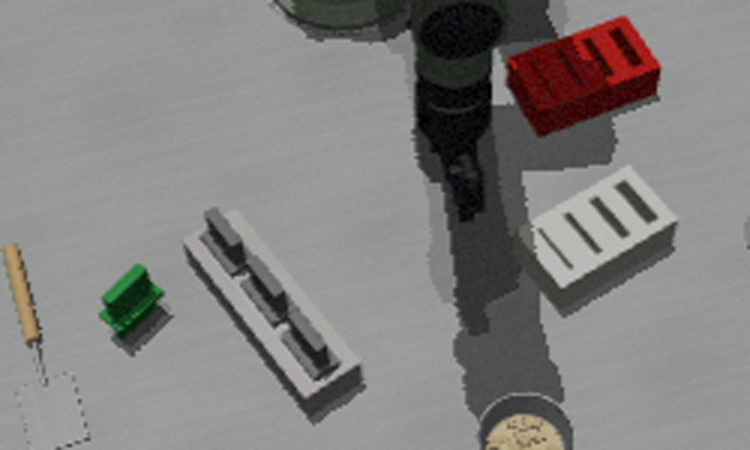

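View pics/wrist.png

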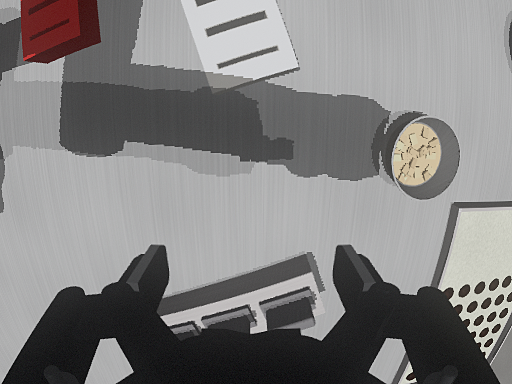

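The enlarged crop confirms the choice. The white rack is on the right, with its narrowest slot at crop (555,248) and its widest at (637,200), so the narrow end faces -y. The middle divider of three is at crop (268,288). The green divider and the red rack are the look-alikes. In the wrist view the top-left slots belong to the white rack, and the image centre is free of the gripper. Next I take close looks at the rack from two yaws, to cancel camera bias, and then at the stand.

```bash
python3 - <<'E'
from h import *
import json
np.set_printoptions(precision=3,suppress=True)
rec={}
def look(n,p,yaw):
    bot.move_ptp(p,[np.pi,0,yaw]); bot.dwell(0.2)
    m=imaging.camera_model("wrist");s=bot.get_state();im=imaging.capture("wrist")
    cv2.imwrite(f"pics/{n}.png",im)
    rec[n]={"K":np.array(m["K"]).tolist(),"position":list(map(float,m["position"])),"rotation":list(map(float,m["rotation"])),"tcp":s["tcp_pos"].tolist(),"yaw":float(s["orientation"][2])}
    print(n,s["t"],s["tcp_pos"],s["orientation"],s["qpos"])
look("rackA",[525,188,200],0.25-np.pi)
look("rackB",[525,188,200],0.25+0.3)
look("stdB",[530,-208,210],0.34+0.0)
look("stdA",[530,-208,210],0.34-np.pi)
json.dump(rec,open("rec.json","w"))
I=[cv2.imread(f"pics/{n}.png") for n in ("rackA","rackB","stdA","stdB")]
M=np.vstack([np.hstack(I[:2]),np.hstack(I[2:])]);cv2.imwrite("pics/mont.png",cv2.resize(M,(800,600),interpolation=cv2.INTER_AREA))
E
```

```text
rackA 1.675 [525.236 187.496 200.071] [-3.142  0.    -2.893] [ 0.211  0.363 -0.223  0.986 -0.    -0.038]
rackB 4.3333 [524.987 187.989 199.983] [3.142 0.    0.55 ] [ 0.211  0.363 -0.223  0.986 -0.     2.803]
stdB 6.05 [ 530.385 -206.902  210.045] [-3.142 -0.     0.342] [-0.502  0.376 -0.175  1.019  0.     2.298]
stdA 8.95 [ 530.025 -207.998  210.006] [-3.142  0.    -2.802] [-0.504  0.376 -0.175  1.019  0.    -0.843]
```

View pics/mont.png

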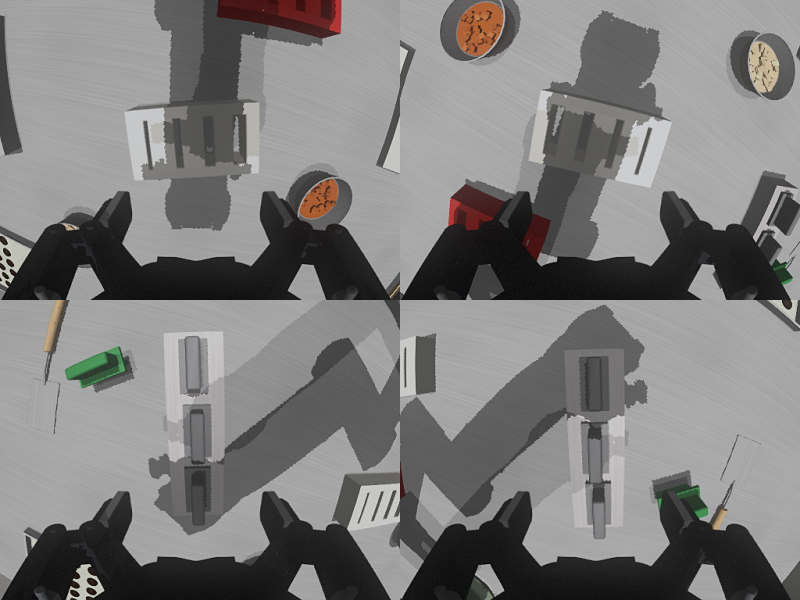

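Montage, with rack views on top and stand views below. In rackA the narrow slot is at the left and the wide one at the right, partly under shadow. The stand's middle divider is at montage (198,437) in view A and (597,452) in view B. I'll enlarge these for edge measurement.

```bash
python3 - <<'E'
from h import *
def crop(n,x0,y0,w,h,W,H):
    c=cv2.imread(f"pics/{n}.png")[y0:y0+h,x0:x0+w].astype(np.float32)
    c=np.clip(255*(c/255)**0.6,0,255).astype(np.uint8)
    c=cv2.resize(c,(W,H),interpolation=cv2.INTER_CUBIC)
    sx=W/w
    for x in range((x0//20+1)*20,x0+w,20):
        cv2.line(c,(int((x-x0+.5)*sx),0),(int((x-x0+.5)*sx),6),(0,0,255),1);cv2.putText(c,str(x),(int((x-x0+.5)*sx)-8,16),0,.35,(0,0,255))
    for y in range((y0//20+1)*20,y0+h,20):
        cv2.line(c,(0,int((y-y0+.5)*sx)),(6,int((y-y0+.5)*sx)),(0,0,255),1);cv2.putText(c,str(y),(8,int((y-y0+.5)*sx)+4),0,.35,(0,0,255))
    return c
A=np.hstack([crop("rackA",150,115,200,150,400,300),crop("rackB",160,105,200,150,400,300)])
B=np.hstack([crop("stdA",190,130,133,100,400,300),crop("stdB",190,150,133,100,400,300)])
cv2.imwrite("pics/zoom.png",np.vstack([A,B]))
E
```

```text
(no output)
```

View pics/zoom.png

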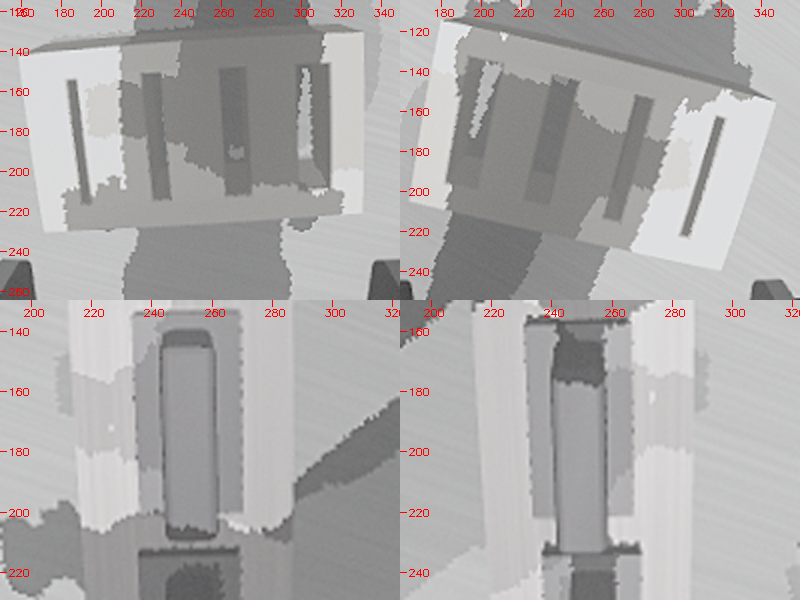

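Zoom, top row: the rack with slot ends readable in both views. In rackA slot 1 is at crop x 67–92 and slot 4 at 295–332; rackB is mirrored. Bottom row: the middle divider's rib top spans crop (163–218, 347–527) in A and (554–607, 387–552) in B. I'll fit the rack pose and camera bias from these picks.

```bash
cat > fit.py <<'E'
from h import *
import json
from scipy.optimize import least_squares
np.set_printoptions(precision=2,suppress=True)
rec=json.load(open("rec.json"))
px=lambda P,o,s:np.array(o)+np.array(P,float)/s-(.5-.5/s)
# order: slot1 -x,+x ; slot2.. ; corners
A=px([(72,79),(86.5,204),(151.5,72),(162.5,201),(233,67),(237.5,194),(313,64),(314.5,188),(20,54),(362,31),(362,212),(44,232)],(150,115),2)
B=px([(286,236),(319.5,118),(212.5,220),(245,96),(137.5,204),(165,79),(64,187),(86,57),(323,270),(9,202),(41,22),(374,101)],(160,105),2)
loc=np.array([(sx,y) for y in (-60,-20,20,60) for sx in (-33,33)]+[(-48,-86),(-48,86),(48,86),(48,-86)],float)
r2=lambda a:np.array([[np.cos(a),-np.sin(a)],[np.sin(a),np.cos(a)]])
WA=plane(rec["rackA"],A,55,True)[:,:2];WB=plane(rec["rackB"],B,55,True)[:,:2]
ya,yb=rec["rackA"]["yaw"],rec["rackB"]["yaw"]
def f(p,n=12):
    P=p[:2]+loc@r2(p[2]).T
    return np.r_[(WA-P-r2(ya)@p[3:5]),(WB-P-r2(yb)@p[3:5])].ravel()
s=least_squares(f,[525,188,.25,0,0],loss="soft_l1")
print("rack",s.x[:2],"yaw %.4f"%s.x[2],"bias",s.x[3:])
R=f(s.x).reshape(2,12,2)@r2(s.x[2]);print(R[0].T);print(R[1].T)
b=s.x[3:]
for n,o,rt,fl in (("stdA",(190,130),[(163,47),(215,47),(218,227),(166,227)],[(134,12),(241,11)]),("stdB",(190,150),[(207,252),(157,252),(154,87),(205,85)],[(232,22),(126,22)])):
    c=r2(rec[n]["yaw"])@b
    W=plane(rec[n],px(rt,o,3),102,True)[:,:2]-c
    F=plane(rec[n],px(fl,o,3),58,True)[:,:2]-c
    d=(W[2]+W[3]-W[0]-W[1]);e=F[1]-F[0]
    print(n,"ribtop mean",W.mean(0),"yaw",np.arctan2(d[1],d[0]),"len",np.linalg.norm(d)/2,"wid",np.linalg.norm(W[1]-W[0]),"flange end mid",F.mean(0),np.linalg.norm(e))
E
python3 fit.py
```

```text
rack [527.88 185.77] yaw 0.3175 bias [ 0.26 -0.32]
[[-0.25  0.2  -0.46  0.98 -0.15 -0.25  0.57 -0.62 -0.36  0.14  0.09  0.13]
 [ 0.68 -0.13  0.59  0.14  0.38 -0.86 -0.14 -0.55  1.27 -0.78 -0.49 -0.13]]
[[ 0.14 -0.9   0.17  0.64 -0.17 -0.35 -0.    1.76  0.26 -0.17 -0.89 -0.29]
 [-0.3   0.88 -0.05  0.27 -0.43  0.18 -1.52  0.1  -0.51  0.17 -0.46  1.51]]
stdA ribtop mean [ 516.39 -209.95] yaw 0.3586316210425805 len 53.67177143664245 wid 14.64881387284952 flange end mid [ 485.87 -221.51] 35.2279825533435
stdB ribtop mean [ 517.16 -210.09] yaw 0.3556864413904721 len 52.6000067734586 wid 15.400785216431087 flange end mid [ 552.07 -197.  ] 35.428981597674614
```

```bash
python3 - <<'E'
from h import *
np.set_printoptions(precision=2,suppress=True)
def st(l):
    s=bot.get_state();print(l,"t%.2f"%s["t"],s["tcp_pos"],"yaw %.3f"%s["orientation"][2],"F",s["contact_force"],"T",s["wrist_torque"],"op %.3f gf %.1f"%(s["opening"],s["gripper_force"]))
yaw=.357-np.pi
bot.move_ptp([518.3,-209.4,130],[np.pi,0,yaw])
print(bot.movel([518.3,-209.4,63.5],max_speed=70,threshold=6));st("down")
bot.grip(0.0,effort=50);bot.dwell(.2);st("grip")
bot.movel([518.3,-209.4,75],max_speed=30);st("lift1")
bot.movel([518.3,-209.4,190],max_speed=120);bot.dwell(.2);st("lift")
cv2.imwrite("pics/held_w.png",imaging.capture("wrist"));cv2.imwrite("pics/held_s.png",imaging.capture("side"))
I=np.hstack([cv2.imread("pics/held_w.png")[150:384,100:412],cv2.resize(cv2.imread("pics/held_s.png")[150:290,220:340],None,fx=2,fy=2)[:234]])
cv2.imwrite("pics/held.png",I)
E
```

```text
False
down t10.52 [ 518.7  -209.61   63.94] yaw -2.785 F [-0.24  0.4  -0.02] T [ 0.01  0.01 -0.01] op 0.999 gf 0.0
grip t11.35 [ 518.41 -209.46   63.66] yaw -2.785 F [-0.48 -0.36  2.2 ] T [ 0.06  0.06 -0.01] op 0.178 gf 49.1
lift1 t11.88 [ 518.36 -209.44   75.11] yaw -2.785 F [-0.71 -1.21 -1.81] T [ 0.04 -0.01 -0.06] op 0.177 gf 48.6
lift t13.19 [ 517.89 -209.17  189.24] yaw -2.785 F [-0.2  -0.11 -1.4 ] T [-0.01 -0.03 -0.03] op 0.177 gf 48.7
```

View pics/held.png

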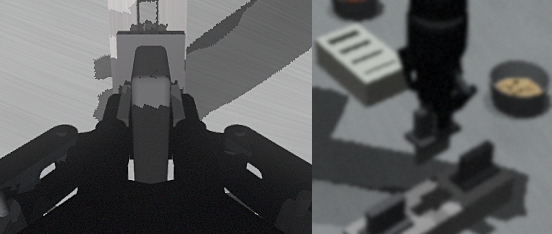

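Wrist view: the rib sits squarely between the pads, with the flange visible at about (150,60). The side view shows the divider hanging upright and clear of the stand. Next, slot 1.

```bash
cat > probe.py <<'E'
from h import *
np.set_printoptions(precision=2,suppress=True)
C=np.array([527.9,185.8]);Y=.3175
def slot(i,dx=0,dy=0):
    v=np.array([dx,(i-2.5)*40+dy]);c,s=np.cos(Y),np.sin(Y);return C+[c*v[0]-s*v[1],s*v[0]+c*v[1]]
rot=[np.pi,0,Y-np.pi]
def st(l):
    s=bot.get_state();print(l,"t%.2f"%s["t"],s["tcp_pos"],"yaw %.3f"%s["orientation"][2],"F",s["contact_force"],"T",s["wrist_torque"],"op %.3f"%s["opening"])
    return s
def down(i,z=98,thr=3,v=14,**k):
    p=slot(i,**k);hit=bot.movel([*p,z],max_speed=v,threshold=thr);st(f"slot{i} hit={hit} target {p}");return hit
E
python3 - <<'E'
from probe import *
p=slot(1)
bot.move_ptp([*p,150],rot);bot.movel([*p,116],max_speed=60);bot.dwell(.3);st("above1")
h=down(1)
E
```

```text
above1 t15.60 [546.89 128.88 116.36] yaw -2.824 F [-0.9   0.59 -1.61] T [-0.02  0.03  0.  ] op 0.182
slot1 hit=True target [546.63 128.8 ] t16.27 [546.64 128.78 108.62] yaw -2.824 F [-0.12  0.67  4.17] T [-0.    0.01  0.04] op 0.185
```

```bash
python3 - <<'E'
from probe import *
bot.movel([*slot(1),118],max_speed=40)
bot.movel([*slot(2),118],max_speed=60);bot.movel([*slot(2),114],max_speed=20);bot.dwell(.3);st("above2")
h=down(2)
E
```

```text
above2 t18.15 [534.22 166.76 114.06] yaw -2.824 F [-0.06 -0.63 -1.62] T [ 0.03 -0.02 -0.01] op 0.181
slot2 hit=False target [534.14 166.8 ] t19.44 [534.23 166.81  98.09] yaw -2.824 F [-0.59  0.22 -1.41] T [-0.03 -0.02  0.03] op 0.181
```

Slot 2 lets the blade in, 10 mm deep with no force. I'll lower it home.

```bash
python3 - <<'E'
from probe import *
p=slot(2)
h=bot.movel([*p,73],max_speed=30,threshold=6);st(f"near {h}")
if not h:
    h=bot.movel([*p,66.5],max_speed=8,threshold=3);st(f"home {h}")
E
```

```text
near False t20.43 [534.33 166.83  73.15] yaw -2.824 F [ 1.09 -0.81 -0.73] T [ 0.01  0.01 -0.05] op 0.179
home True t21.00 [534.09 166.79  68.66] yaw -2.824 F [-1.31 -0.75  3.54] T [ 0.05 -0.07  0.01] op 0.180
```

```bash
python3 - <<'E'
from probe import *
p=slot(2)
bot.grip(0.7);bot.dwell(.2);st("open")
bot.movel([*p,190],max_speed=100);
bot.move_ptp([450,0,260],rot);bot.dwell(.3);st("up")
a=imaging.capture("scene");b=imaging.capture("side")
I=np.hstack([cv2.resize(a[150:260,130:350],(400,200),interpolation=cv2.INTER_CUBIC),cv2.resize(b[140:290,200:350],(400,400),interpolation=cv2.INTER_CUBIC)[:200]])
I=np.vstack([np.hstack([cv2.resize(a[150:260,255:345],(400,489),interpolation=cv2.INTER_CUBIC),cv2.resize(b[140:260,205:303],(400,489),interpolation=cv2.INTER_CUBIC)])])
cv2.imwrite("pics/final.png",I)
E
```

```text
open t21.69 [533.11 166.6   67.76] yaw -2.824 F [0.6  0.38 0.12] T [ 0.04 -0.03  0.01] op 0.697
up t24.18 [450.17   0.77 259.43] yaw -2.823 F [0.16 0.81 0.32] T [-0.   -0.03  0.03] op 0.702
```

View pics/final.png

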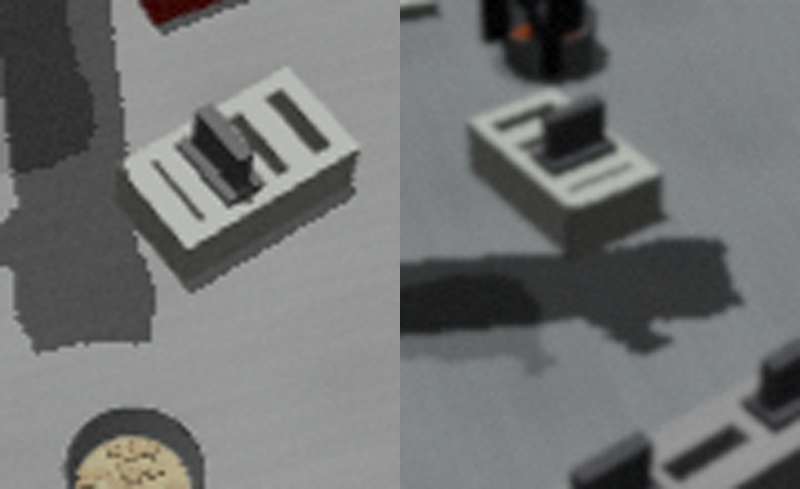

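Both views, at about (222,155) on the left and (577,135) on the right, show the divider upright in slot 2 with its flange flat on the rack. The other two dividers still hang in the stand with the middle bay empty, and the robot is clear.

```bash
python3 -c "
from bench import bot
print(bot.sign_off())"
```

```text
the job is handed in; nothing more can be done
None
```

The middle divider was refused by slot 1 (about 6 N contact), went into slot 2, and now sits fully home there with its flange flat on the rack; the job was handed in at about 24 s.

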